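# Read the drawer tag, then bed the scanner in its V-blocks and hold it down

### The job

Pick up the tubular scanner and, holding it level, point its black nose squarely at the middle of the striped stock tag on the drawer unit from about 100 mm away, keeping it still for a good second and a half so that it reads. Then lay the scanner gently, without dropping it, into the pair of steel V-blocks, centred along them, so that it beds fully on both faces of the V, and press it straight down with a firm push of about 20 N that both faces share; the program finishes while the robot is still holding it pressed there, either gripping it or bearing on its top. Leave the magnet, the tin shield, the wooden knob and the copper spike where they are.

Things in the scene. Friction and masses are not known exactly. Their poses are not given: they have to be found in the camera images.
- scanner_center (a point): Tubular scanner: plain aluminium cylinder 32 mm in diameter, 132 mm long, about 0.22 kg, with a tapered black nose at one end and a 6 mm black stub at the other. The point is on its axis at the middle of the plain cylinder; its x axis runs along the cylinder to the nose, whose tip is 86 mm from this point. It starts lying level in the wooden rest, axis 46 mm above the bench.
- rest: Wooden rest (fixed) in which the scanner starts, 150 x 70 mm, floor 8 mm thick; two crossbars 14 mm wide, 52 mm either side of the middle, carry the cylinder at 30 mm above the bench, with side stops up to 40 mm. Between the crossbars the cylinder is free to be gripped from above, fingers on its two sides. Origin: middle of its underside, x along the scanner.
- scanner_nose (a point): The tip of the scanner's nose, on its axis; its x axis points along the line of sight.
- tag (a point): Middle of the face of the 42 mm square white tag with black stripes, in a brass frame on the upright front of the teak drawer unit, 47 mm below the brass cam lock, 125 mm above the bench. Its x axis is level and points into the unit, square to the front: a scanner facing the tag squarely looks along this +x. Brass drawer knobs 90 mm to either side stand out 13 mm further.
- unit: The teak drawer unit, fixed, 280 wide x 200 deep x 200 mm high; origin at the middle of its underside, x axis from the front to the back.
- seat (a point): Where the middle of the scanner's axis lies when fully seated in the V-blocks, 53 mm above the bench. x runs along the V (the nose may point either way), y across it, z up. The two V-blocks, each 22 mm long and 72 mm wide, have their middles 49 mm either side of this point; the 76 mm gap between them leaves room for fingers down to the base.
- vblock: Steel base of the two V-blocks, 150 x 90 x 12 mm, fixed; origin on the bench straight below the seat, x axis along the V. The 90 degree V has its bottom 30 mm and its upper edges 54 mm above the bench, the edges 24 mm either side of the middle.
- left_face: The V's sloping faces on the +y side of the seat (on both blocks); its origin and axes are those of the base.
- right_face: The V's sloping faces on the -y side of the seat (on both blocks); its origin and axes are those of the base.
- magnet: Black loudspeaker magnet, a stepped disc 84 mm in diameter and 34 mm high, loose; origin at the middle of its underside.
- shield: Tin valve shield, an upright carton-shaped box 42 x 42 x 95 mm, loose; origin at the middle of its underside.
- knob: Turned walnut knob 44 mm in diameter, 22 mm high, loose; origin at the middle of its underside.
- spike: Copper earth spike 230 mm long lying on the bench, with a brass clamp block at its blunt end, loose; 18 mm high; origin on the bench below it, x axis towards its point.
Not all that is in view belongs to the job. Several things have the shape of the vblock; the one meant has the colours described above.

How it is judged (in metres and radians):
On the way:
1. the held scanner looks at the tag, within 18 mm of its middle, nose 60 to 145 mm away, squarely to 25 degrees, held still for a second (contact force between the fingers and scanner above 1 N and distance between scanner_nose and tag between 0.06 and 0.145 m and x of tag in the frame of scanner_nose above 0.05 m and y of tag in the frame of scanner_nose between -0.018 and 0.018 m and z of tag in the frame of scanner_nose between -0.018 and 0.018 m and angle between the x axis of scanner_nose and the x axis of tag, either way round below 0.44 rad and linear speed of scanner below 0.03 m/s and angular speed of scanner below 0.2 rad/s), for 1 s.
At the end, for the whole second after the job is handed in: The scanner lies still in the V-blocks, its middle within 12 mm along and 3 mm across and in height of the seat, its axis within 2 degrees of the V, and the robot's fingers are on it (gripping it or pressing on its top) and hold it down so that each of the V's two faces bears 4 to 30 N (contact force between the fingers and scanner above 3 N and contact force between left_face and scanner between 4 and 30 N and contact force between right_face and scanner between 4 and 30 N and x of scanner_center in the frame of seat between -0.012 and 0.012 m and y of scanner_center in the frame of seat between -0.003 and 0.003 m and z of scanner_center in the frame of seat between -0.003 and 0.003 m and angle between the x axis of scanner_center and the x axis of seat, either way round below 0.035 rad and linear speed of scanner below 0.01 m/s); the arm keeps its last pose, push and grip.
It fails at once if the scanner is dropped or rammed into the V-blocks (over 60 N on a face) (contact force between any of left_face, right_face and scanner above 60 N).
It fails at once if a bystander object is shifted by more than 15 mm (distance of any of magnet, shield, knob, spike from where it was at the start of the episode above 0.015 m).
It also fails if it takes over 70 s, if anything falls off the work surface, if the arm or the gripper's body presses on something with over 40 N, if the wrist force passes 120 N, or if a joint passes its speed limit or range.

### The arm

A 6-joint arm with a two-finger parallel gripper is mounted at the origin on the work surface. World frame = base frame: x ahead of the robot, y to its left, z up, the work surface at z = 0. Lengths are in m, angles in degrees, forces in N, time in s.
With the tool pointing down it reaches from about 0.4 to 0.825 m from the base axis. Payload 7 kg.
Tool frame: the origin (TCP) lies between the finger pads; the fingertips stand 19 mm ahead of it and the grasp point (between the pads) is the TCP (r.finger_overhang is the distance from the TCP to the fingertips, in m); z points along the fingers, y is the direction in which the jaws open and shut (so a half turn about z gives the same grasp; the last joint's range is limited). The gripper opens to 88 mm and grips with 3 to 60 N. Pads are 19 mm wide; open, the fingers measure 130 mm over their backs; the gripper's body (78 mm by 193 mm) begins 47 mm behind the grasp point.
Start: joints at [88.929, 20.546, 0.682, 0, -70.136, -16.507], TCP at [0.204, 0.643, 0.222] pointing down, gripper open.
Joint ranges: [-176.03, 176.03], [-82.01, 121.73], [-58.28, 71.71], [-173.87, 95.51], [-174.79, -0.11], [-173.66, 173.66]. Speed limits (degrees/s): [136.94, 136.94, 172.46, 180, 180, 180].

### API

Orientations are given as [roll, pitch, yaw] about the fixed x, y, z axes, in that order (R = Rz(yaw) Ry(pitch) Rx(roll)).
In Python, from plant import r, optics gives the robot as it stands. The module is installed in compiled form; this text tells all that it offers.
- The arm moves only by the tool step_arm, never from a script. Its argument "increments" is a list of rows, each an object of numbers: "tx", "ty", "tz": the shift along the world's x, y, z in mm; "ax", "ay", "az": the turn, a rotation vector about the world's x, y, z in degrees; "claw": the gripper command: -1 is shut, 1 is fully open, values between are in proportion. In form: [{"tx": .., "ty": .., "tz": .., "ax": .., "ay": .., "az": .., "claw": ..}, ...]. A call has 1 to 12 rows; each row shifts and turns the commanded pose from where the row before left it; what a row does not reach is not made up. A row lasts 1/10 s, in which the tool goes at most 50 mm and 8.59 degrees, less where a joint would pass 70% of its speed; a pose out of reach is approached as far as the arm can. A call with a gripper value outside its range is refused whole. The fingers move at their own pace and stop on an object; "newtons" is the grip in N (left out, the last holds). Time passes only in rows, so rows that do not move let the fingers close. It gives the time, the measured TCP pose, the force and the opening at its end, in the units of the state.
- r.get_state(): the state, without advancing time (a new reading comes with each control period).
- optics.capture(name): name is "scene" or "top" or "wrist"; returns a dict with "image" (400x640x3 uint8, blue, green, red), "depth" (400x640 float32, m along the optical axis (not along the pixel's ray), 0 where there is no reading), "fx", "fy", "cx", "cy" (pixels), "R" (3x3) and "t" (3): a world point X has camera coordinates R X + t. Camera axes: x right, y down, z forward; pixel columns grow to the right and rows downward; lengths in m; the calibration is good to about 2 mm. A picture is of the moment at which its call begins.
- r.close_job(): hands the job in, once; it reports no verdict.
The state is a dict: "time_s": time; "joints": joint angles; "qd": joint speeds; "joint_torque": joint torques, N m; "tcp_pos": TCP position; "eef_rot": TCP orientation; "contact_force": force on the tool from outside, world axes, zero at the start; "moment": the same for the moment, N m; "gripper_width": finger opening in m.
Only numpy, scipy, OpenCV 4.12 (cv2) and the standard library are available. Lean on these libraries where they do the work, as an engineer would, in place of code of your own. Each camera call takes 0.05 s, during which the arm holds its last target. There are 200 camera calls.

## Working session

There is one attempt and no reset: what is moved stays moved. The work goes in short steps, Python scripts to look and compute and a tool call to move; the robot and the scene stay as the last step left them, time stands still between calls to the robot, and variables do not carry over. Pictures are saved under pics/ and viewed, about 8 in all and at most 12, crops included, and the job is handed in when it is done.

Besides the shell and the picture viewer there is one more tool, called after "Request:" as a command line: name --argument value ..., lists and objects as JSON in quotes. step_arm: Moves the arm, as the interface text tells. Its arguments: {"type":"object","properties":{"increments":{"type":"array","items":{"type":"object","properties":{"tx":{"type":"number"},"ty":{"type":"number"},"tz":{"type":"number"},"ax":{"type":"number"},"ay":{"type":"number"},"az":{"type":"number"},"claw":{"type":"number"}}}},"newtons":{"type":"number"}},"required":["increments"]}

```bash
mkdir -p pics; cat > h.py <<'E'
import numpy as np, cv2, pickle
from plant import r, optics
def cap(n,f=None):
    c=optics.capture(n); pickle.dump(c,open(f'{n}.pkl','wb'))
    if f: cv2.imwrite(f'pics/{f}.png',c['image'])
    return c
def ld(n): return pickle.load(open(f'{n}.pkl','rb'))
def cloud(c):
    v,u=np.mgrid[:400,:640]; d=c['depth']
    P=np.stack([(u-c['cx'])/c['fx']*d,(v-c['cy'])/c['fy']*d,d],-1)
    W=(P-c['t'])@c['R']; W[d==0]=np.nan
    return W
E
python3 - <<'E'
from h import *
a=cap('scene','s1');b=cap('top','t1')
for c in (a,b): print(-c['R'].T@c['t'],c['R'].round(2).tolist(),c['fx'])
print(r.get_state())
E
```

```text
[1.22237606 0.38070021 1.23749503] [[-0.49, 0.87, -0.01], [0.73, 0.41, -0.55], [-0.48, -0.28, -0.83]] 437.5559852823707
[ 0.42492068 -0.02222597  1.6366896 ] [[-0.02, -1.0, 0.0], [-0.99, 0.02, -0.11], [0.11, -0.0, -0.99]] 489.654417159755
{'time_s': 0.1, 'joints': array([ 8.89291512e+01,  2.05881786e+01,  6.41195288e-01, -1.66680474e-02,
       -7.01368415e+01, -1.65057127e+01]), 'qd': array([ 0.01999648, -0.12818197,  0.13917568,  0.03947194,  0.00525371,
       -0.03461319]), 'joint_torque': array([-1.71265376e-03, -5.84158623e+01,  2.93750167e+01,  7.01557875e+00,
        1.01757518e-02, -4.84889142e-05]), 'tcp_pos': array([0.20374909, 0.64306602, 0.22152669]), 'eef_rot': array([ 1.79915177e+02, -8.79330299e-03, -1.75822298e+01]), 'contact_force': array([-0.20396095,  0.94960028,  0.28548404]), 'moment': array([-0.00578709,  0.09948192,  0.01512309]), 'gripper_width': 0.08780940411909731}
```

View pics/s1.png

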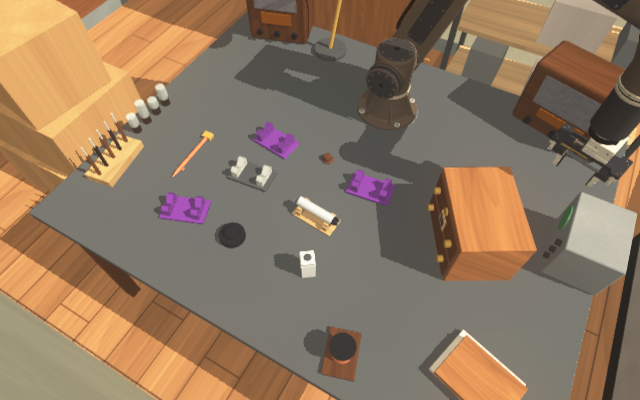

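View pics/t1.png

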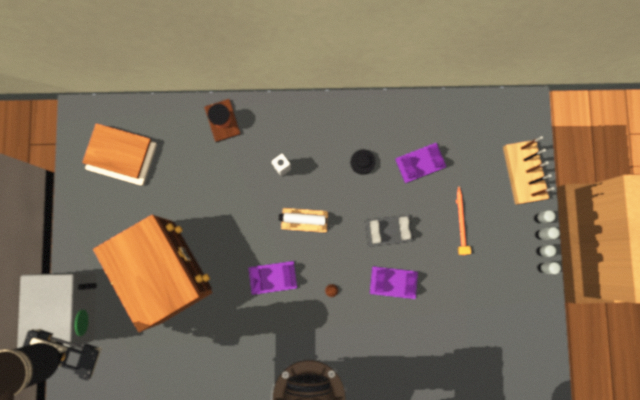

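The scene shows the scanner in its rest, the grey steel V-block (the purple ones are decoys), the unit at right with its knobs facing the bench, plus the shield, magnet, walnut knob and spike. In the top view the scanner is at about (304,219) with the nose to the left, the V-block at (390,230), and the unit front edge runs from (150,217) to (208,292).

```bash
python3 - <<'E'
from h import *
c=ld('top');W=cloud(c)
def box(n,u0,u1,v0,v1,z0,z1):
    P=W[v0:v1,u0:u1].reshape(-1,3);P=P[(P[:,2]>z0)&(P[:,2]<z1)]
    xy=(P[:,:2]*1000).astype(np.float32); (a,b),s,an=cv2.minAreaRect(xy)
    print(n,len(P),np.round((a,b),1),np.round(s,1),round(an,1),'z',P[:,2].max().round(4), 'corners',cv2.boxPoints(((a,b),s,an)).round().tolist())
box('rest+sc',270,335,200,240,.006,.1)
box('scanner',270,335,200,240,.048,.1)
box('vbase',355,420,205,255,.005,.1)
box('vtop',355,420,205,255,.035,.1)
box('unit',90,215,205,335,.17,.3)
box('shield',265,297,145,182,.03,.2)
box('magnet',345,380,145,180,.01,.1)
box('knob',322,342,280,300,.008,.1)
box('spike',450,475,180,258,.006,.1)
# tag from scene
s=ld('scene'); cv2.imwrite('pics/s2.png',cv2.resize(s['image'][160:290,400:540],None,fx=5,fy=4.5,interpolation=cv2.INTER_CUBIC)[:, :700])
W2=cloud(s)
P=W2[165:285,410:535].reshape(-1,3);P=P[(P[:,2]>.02)&(P[:,2]<.18)]
# ransac vertical front
rng=np.random.default_rng(0);best=0
for _ in range(500):
    i=P[rng.choice(len(P),2,False)];d=i[1,:2]-i[0,:2];L=np.hypot(*d)
    if not L>.05: continue
    n=np.array([-d[1],d[0]])/L; e=abs((P[:,:2]-i[0,:2])@n)<.003
    if e.sum()>best: best=e.sum();Q=P[e]
m=Q[:,:2].mean(0);u,sv,vt=np.linalg.svd(Q[:,:2]-m);print('front',best,m,vt,np.degrees(np.arctan2(*vt[1][::-1])),((Q[:,:2]-m)@vt[0]).min(),((Q[:,:2]-m)@vt[0]).max())
E
```

```text
rest+sc 998 [573.   14.8] [214.6 131.1] 88.9 z 0.0768 corners [[505.0, -91.0], [636.0, -94.0], [641.0, 121.0], [510.0, 123.0]]
scanner 437 [575.2  16.7] [156.1  42.3] 88.5 z 0.0768 corners [[552.0, -61.0], [594.0, -62.0], [598.0, 94.0], [556.0, 95.0]]
vbase 1475 [ 534.5 -269. ] [215.8 163.9] 88.9 z 0.0607 corners [[451.0, -375.0], [614.0, -378.0], [618.0, -163.0], [455.0, -160.0]]
vtop 287 [ 531. -271.] [ 71.9 120.6] 5.9 z 0.0607 corners [[489.0, -215.0], [501.0, -335.0], [573.0, -327.0], [561.0, -207.0]]
unit 7090 [412.6 465.7] [281.3 214.7] 29.8 z 0.2125 corners [[237.0, 489.0], [344.0, 303.0], [588.0, 443.0], [481.0, 629.0]]
shield 229 [749.3  80.6] [43.9 43.6] 36.0 z 0.1076 corners [[719.0, 85.0], [744.0, 50.0], [780.0, 76.0], [754.0, 111.0]]
magnet 498 [ 760.1 -187.1] [86.7 96. ] 88.7 z 0.0424 corners [[711.0, -229.0], [807.0, -232.0], [809.0, -145.0], [713.0, -143.0]]
knob 113 [341.3 -74.8] [61.2 40.5] 14.3 z 0.0283 corners [[307.0, -63.0], [317.0, -102.0], [376.0, -87.0], [366.0, -48.0]]
spike 450 [ 569.2 -520.2] [ 81.1 250.3] 87.0 z 0.0268 corners [[442.0, -554.0], [692.0, -567.0], [696.0, -486.0], [446.0, -473.0]]
front 1696 [0.5316512  0.53427964] [[-0.4974308   0.86750366]
 [ 0.86750366  0.4974308 ]] 29.83016817637491 -0.09928290120850741 0.10224402979138017
```

View pics/s2.png

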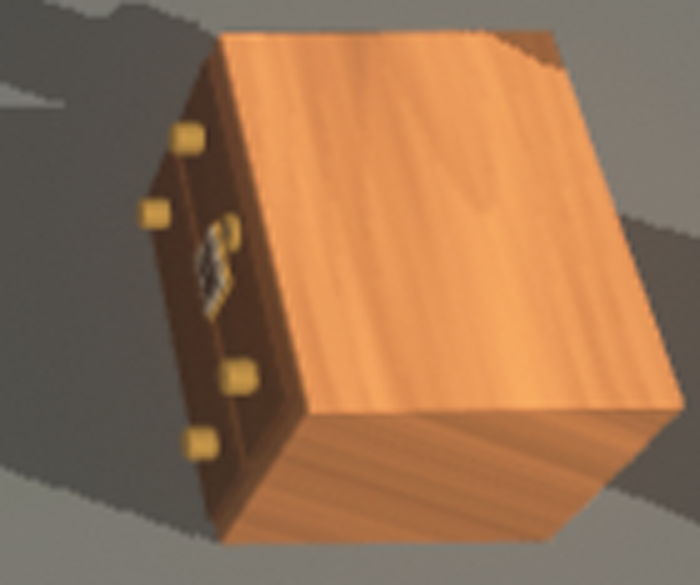

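The enlarged crop shows the tag on the shadowed front at crop (213,268), which is full-image pixel (442.6,219.6). The RANSAC plane is the unit's side face, so the front normal is (0.497,-0.867) and the tag looks along yaw about 120°. I'll lift clear of the unit and move over the scanner for a close look with the wrist camera.

Request:
step_arm --increments '[{"tz":40,"claw":1},{"tz":40,"claw":1},{"tz":40,"claw":1},{"tz":40,"claw":1},{"tx":22,"ty":-36,"az":-5,"claw":1},{"tx":22,"ty":-36,"az":-5,"claw":1},{"tx":22,"ty":-36,"az":-5,"claw":1},{"tx":22,"ty":-36,"az":-5,"claw":1},{"tx":22,"ty":-36,"az":-5,"claw":1},{"tx":22,"ty":-36,"az":-5,"claw":1},{"tx":22,"ty":-36,"az":-5,"claw":1},{"tx":22,"ty":-36,"az":-5,"claw":1}]'

```text
$.increments[0]: bad value
```

```bash
python3 - <<'E'
from h import *
s=ld('scene')
def ray(c,u,v,z):
    d=c['R'].T@np.array([(u-c['cx'])/c['fx'],(v-c['cy'])/c['fy'],1]);o=-c['R'].T@c['t'];return o+d*(z-o[2])/d[2]
print('tag ray',ray(s,442.6,219.6,.125))
W=cloud(s);print('tag depth',np.nanmedian(W[217:223,441:445].reshape(-1,3),0))
n=np.array([.4974,-.8675])
# front plane offset from scene points near the front
P=W[165:285,425:460].reshape(-1,3);P=P[(P[:,2]>.03)&(P[:,2]<.17)];d=P[:,:2]@n
print(np.histogram(d,20))
t=np.array([-.8675,-.4974])
t_=ld('top');Wt=cloud(t_);Q=Wt[205:335,90:215].reshape(-1,3);Q=Q[(Q[:,2]>.18)&(Q[:,2]<.22)]
print('top z',np.median(Q[:,2]),'n',np.percentile(Q[:,:2]@n,[.5,1,50,97,98,99,99.5]),'t',np.percentile(Q[:,:2]@t,[.5,1,50,99,99.5]))
E
```

```text
tag ray [0.46063971 0.37298148 0.125     ]
tag depth [0.46828653 0.37268092 0.13691028]
(array([  6,   2,   8,   9,  11,  13,  15,  15,  21,  24,  21,  73,  46,
       330, 597, 106,  37,  29,  37,  41]), array([-0.13843937, -0.13532665, -0.13221392, -0.12910119, -0.12598846,
       -0.12287574, -0.11976301, -0.11665028, -0.11353756, -0.11042483,
       -0.1073121 , -0.10419938, -0.10108665, -0.09797392, -0.09486119,
       -0.09174847, -0.08863574, -0.08552301, -0.08241029, -0.07929756,
       -0.07618483]))
top z 0.2009006170702088 n [-0.30263878 -0.30182142 -0.19909151 -0.10173117 -0.09957447 -0.09782583
 -0.09713877] t [-0.72703105 -0.72559078 -0.58674791 -0.45104074 -0.44974018]
```

The tag is at about (0.462, 0.374, 0.125), with the ray and plane estimates agreeing. The move was refused, so I'll give every field.

Request:
step_arm --increments '[{"tx":0,"ty":0,"tz":40,"ax":0,"ay":0,"az":0,"claw":1},{"tx":0,"ty":0,"tz":40,"ax":0,"ay":0,"az":0,"claw":1},{"tx":0,"ty":0,"tz":40,"ax":0,"ay":0,"az":0,"claw":1},{"tx":0,"ty":0,"tz":40,"ax":0,"ay":0,"az":0,"claw":1},{"tx":22,"ty":-36,"tz":0,"ax":0,"ay":0,"az":-5,"claw":1},{"tx":22,"ty":-36,"tz":0,"ax":0,"ay":0,"az":-5,"claw":1},{"tx":22,"ty":-36,"tz":0,"ax":0,"ay":0,"az":-5,"claw":1},{"tx":22,"ty":-36,"tz":0,"ax":0,"ay":0,"az":-5,"claw":1}]'

```text
time_s: 0.9
tcp_pos: [0.2923, 0.4979, 0.382]
eef_rot: [180.0, -0.0, -37.8]
contact_force: [1.0, 0.9, -0.1]
gripper_width: 0.0878
```

Request:
step_arm --increments '[{"tx":23,"ty":-40,"tz":0,"ax":0,"ay":0,"az":-4.4,"claw":1},{"tx":23,"ty":-40,"tz":0,"ax":0,"ay":0,"az":-4.4,"claw":1},{"tx":23,"ty":-40,"tz":0,"ax":0,"ay":0,"az":-4.4,"claw":1},{"tx":23,"ty":-40,"tz":0,"ax":0,"ay":0,"az":-4.4,"claw":1},{"tx":23,"ty":-40,"tz":0,"ax":0,"ay":0,"az":-4.4,"claw":1},{"tx":23,"ty":-40,"tz":0,"ax":0,"ay":0,"az":-4.4,"claw":1},{"tx":23,"ty":-40,"tz":0,"ax":0,"ay":0,"az":-4.4,"claw":1},{"tx":23,"ty":-40,"tz":0,"ax":0,"ay":0,"az":-4.4,"claw":1},{"tx":23,"ty":-40,"tz":0,"ax":0,"ay":0,"az":-4.4,"claw":1},{"tx":23,"ty":-40,"tz":0,"ax":0,"ay":0,"az":-4.4,"claw":1},{"tx":23,"ty":-40,"tz":0,"ax":0,"ay":0,"az":-4.4,"claw":1},{"tx":23,"ty":-40,"tz":0,"ax":0,"ay":0,"az":-4.4,"claw":1}]'

```text
time_s: 2.1
tcp_pos: [0.5683, 0.0176, 0.3821]
eef_rot: [180.0, 0.0, -90.6]
contact_force: [0.9, 0.9, 0.2]
gripper_width: 0.0873
```

```bash
python3 - <<'E'
from h import *
c=cap('wrist','w1');print(-c['R'].T@c['t'],c['R'].round(2).tolist(),c['fx'],r.get_state()['tcp_pos'])
E
```

```text
[ 0.56864725 -0.05960495  0.54474208] [[-1.0, 0.01, -0.0], [0.01, 0.96, 0.28], [0.0, 0.28, -0.96]] 280.47813636996733 [0.57044165 0.0129105  0.38122957]
```

View pics/w1.png

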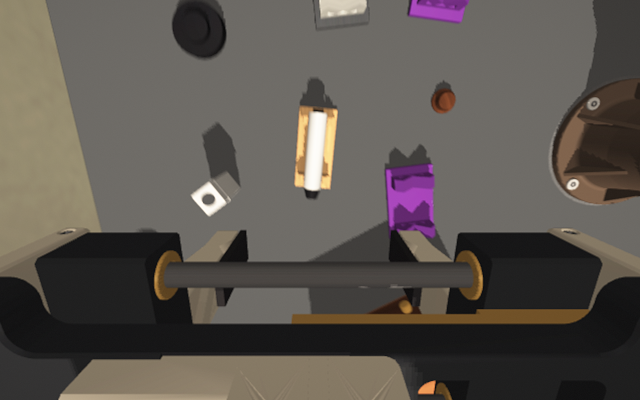

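The wrist picture shows the scanner, white, from its stub at (318,108) to its nose at (313,195), with the V-block at the top edge. I'll fit the axis from the white pixels.

```bash
python3 - <<'E'
from h import *
c=ld('wrist');W=cloud(c);im=c['image'].astype(int)
g=im[95:205,285:350];m=(g.min(2)>110)&(g.max(2)-g.min(2)<40)
n,l,st,ct=cv2.connectedComponentsWithStats(m.astype(np.uint8));k=1+st[1:,4].argmax();print(st[k])
v,u=np.nonzero(l==k);u=u+285.;v=v+95.
o=-c['R'].T@c['t'];D=np.stack([(u-c['cx'])/c['fx'],(v-c['cy'])/c['fy'],np.ones(len(u))],1)@c['R']
for z in (.046,.062):
    X=(o+D*((z-o[2])/D[:,2])[:,None])[:,:2]
    print(z,cv2.minAreaRect((X*1000).astype(np.float32)), cv2.fitLine((X*1000).astype(np.float32),cv2.DIST_L2,0,.01,.01).ravel(),X.min(0),X.max(0))
P=W[95:205,285:350][l==k];P=P[P[:,2]>.05];print('depth',len(P),np.nanmedian(P,0),np.nanpercentile(P,[2,98],axis=0),np.degrees(np.arctan2(*cv2.fitLine((P[:,:2]*1e3).astype(np.float32),cv2.DIST_HUBER,0,.01,.01).ravel()[:2])))
cv2.imwrite('pics/w1c.png',cv2.resize(c['image'][95:210,280:355],None,fx=5,fy=5,interpolation=cv2.INTER_CUBIC))
E
```

```text
[  19   16   23   80 1325]
0.046 ((576.331298828125, 2.805572509765625), (139.30850219726562, 32.677242279052734), 85.6515884399414) [9.1487288e-02 9.9580622e-01 5.7586725e+02 2.8316507e-01] [ 0.55552969 -0.06670275] [0.59620363 0.0721328 ]
0.062 ((576.084716796875, 0.80340576171875), (134.83938598632812, 31.628883361816406), 85.65156555175781) [ 9.1487288e-02  9.9580622e-01  5.7563562e+02 -1.6380882e+00] [ 0.55595051 -0.06647505] [0.5953196  0.06790656]
depth 1243 [ 0.57484604 -0.00239852  0.05998215] [[ 0.55923085 -0.06322549  0.05157294]
 [ 0.59157436  0.06576954  0.06289573]] 5.4146776
```

View pics/w1c.png

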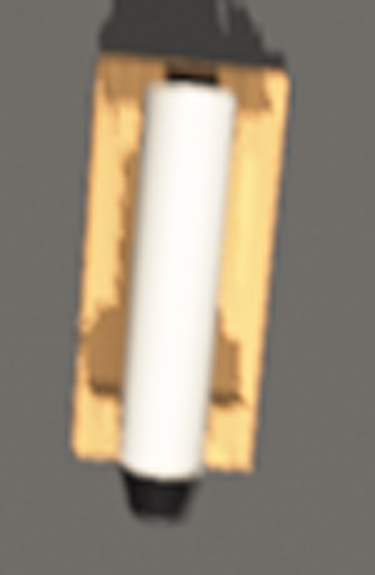

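The crop confirms the axis tilts about 5° from +y, with the centre near (0.576, 0.001). I'll align and descend partway.

Request:
step_arm --increments '[{"tx":6,"ty":-13,"tz":-30,"ax":0,"ay":0,"az":-4.5,"claw":1},{"tx":0,"ty":0,"tz":-40,"ax":0,"ay":0,"az":0,"claw":1},{"tx":0,"ty":0,"tz":-40,"ax":0,"ay":0,"az":0,"claw":1},{"tx":0,"ty":0,"tz":-40,"ax":0,"ay":0,"az":0,"claw":1},{"tx":0,"ty":0,"tz":-40,"ax":0,"ay":0,"az":0,"claw":1},{"tx":0,"ty":0,"tz":-40,"ax":0,"ay":0,"az":0,"claw":1},{"tx":0,"ty":0,"tz":0,"ax":0,"ay":0,"az":0,"claw":1},{"tx":0,"ty":0,"tz":0,"ax":0,"ay":0,"az":0,"claw":1}]'

```text
time_s: 2.95
tcp_pos: [0.574, 0.0063, 0.1528]
eef_rot: [179.9, -0.1, -94.9]
contact_force: [0.3, -0.5, 0.8]
gripper_width: 0.0873
```

```bash
python3 - <<'E'
from h import *
c=cap('wrist','w2');s=r.get_state();print(s['tcp_pos'],s['eef_rot'],s['contact_force'])
im=c['image'].astype(int);W=cloud(c)
m=(im.min(2)>110)&(im.max(2)-im.min(2)<40)&(abs(W[...,2]-.052)<.013)&(abs(W[...,0]-.576)<.05)&(abs(W[...,1])<.1)
print(m.sum());P=W[m];print(np.median(P,0),np.percentile(P,[2,98],axis=0))
for a in (-.05,-.03,-.01,.01,.03,.05):
    q=P[abs(P[:,1]-a)<.006];print(a,len(q),(np.percentile(q[:,0],[3,97]).mean() if len(q)>5 else None))
E
```

```text
[0.57499388 0.00657901 0.15415458] [-1.79899257e+02 -6.14663987e-03 -9.48428291e+01] [ 0.91543991 -0.26279552  1.0074622 ]
4118
[ 0.57415749 -0.00293732  0.06002406] [[ 0.55744855 -0.05996968  0.05080455]
 [ 0.59147718  0.06641208  0.06274571]]
-0.05 447 0.5696658223191753
-0.03 407 0.5715422025597149
-0.01 384 0.5730423979288759
0.01 363 0.5751005125722178
0.03 346 0.5769861243727863
0.05 328 0.578884084074311
```

View pics/w2.png

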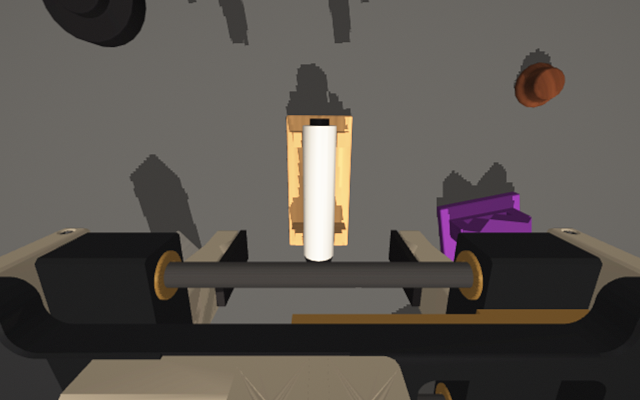

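The picture shows the scanner lined up between the open jaws, spanning rows 125 to 262. The fit gives a centre of (0.5745, 0.002) and yaw 84.7°. I'll descend and grip.

Request:
step_arm --increments '[{"tx":0,"ty":-4,"tz":-30,"ax":0,"ay":0,"az":-0.4,"claw":1},{"tx":0,"ty":0,"tz":-30,"ax":0,"ay":0,"az":0,"claw":1},{"tx":0,"ty":0,"tz":-25,"ax":0,"ay":0,"az":0,"claw":1},{"tx":0,"ty":0,"tz":-15,"ax":0,"ay":0,"az":0,"claw":1},{"tx":0,"ty":0,"tz":-7,"ax":0,"ay":0,"az":0,"claw":1},{"tx":0,"ty":0,"tz":0,"ax":0,"ay":0,"az":0,"claw":1},{"tx":0,"ty":0,"tz":0,"ax":0,"ay":0,"az":0,"claw":-1},{"tx":0,"ty":0,"tz":0,"ax":0,"ay":0,"az":0,"claw":-1},{"tx":0,"ty":0,"tz":0,"ax":0,"ay":0,"az":0,"claw":-1},{"tx":0,"ty":0,"tz":0,"ax":0,"ay":0,"az":0,"claw":-1},{"tx":0,"ty":0,"tz":0,"ax":0,"ay":0,"az":0,"claw":-1},{"tx":0,"ty":0,"tz":0,"ax":0,"ay":0,"az":0,"claw":-1}]' --newtons 40

```text
time_s: 4.2
tcp_pos: [0.5739, 0.0024, 0.0455]
eef_rot: [-180.0, 0.0, -95.3]
contact_force: [0.2, -0.6, 0.8]
gripper_width: 0.045
```

Request:
step_arm --increments '[{"tx":0,"ty":0,"tz":0,"ax":0,"ay":0,"az":0,"claw":-1},{"tx":0,"ty":0,"tz":0,"ax":0,"ay":0,"az":0,"claw":-1},{"tx":0,"ty":0,"tz":0,"ax":0,"ay":0,"az":0,"claw":-1},{"tx":0,"ty":0,"tz":0,"ax":0,"ay":0,"az":0,"claw":-1},{"tx":0,"ty":0,"tz":0,"ax":0,"ay":0,"az":0,"claw":-1},{"tx":0,"ty":0,"tz":0,"ax":0,"ay":0,"az":0,"claw":-1}]'

```text
time_s: 4.8
tcp_pos: [0.5734, 0.0024, 0.0454]
eef_rot: [180.0, -0.0, -95.3]
contact_force: [-4.3, 0.3, 5.3]
gripper_width: 0.029
```

Request:
step_arm --increments '[{"tx":0,"ty":0,"tz":10,"ax":0,"ay":0,"az":0,"claw":-1},{"tx":0,"ty":0,"tz":20,"ax":0,"ay":0,"az":0,"claw":-1},{"tx":0,"ty":0,"tz":25,"ax":0,"ay":0,"az":0,"claw":-1},{"tx":0,"ty":0,"tz":25,"ax":0,"ay":0,"az":0,"claw":-1},{"tx":0,"ty":0,"tz":0,"ax":0,"ay":0,"az":0,"claw":-1},{"tx":0,"ty":0,"tz":0,"ax":0,"ay":0,"az":0,"claw":-1}]'

```text
time_s: 5.4
tcp_pos: [0.5742, 0.0026, 0.126]
eef_rot: [-179.9, 0.1, -95.3]
contact_force: [1.1, -0.1, -3.2]
gripper_width: 0.0291
```

Request:
step_arm --increments '[{"tx":-1.9,"ty":15,"tz":0,"ax":0,"ay":0,"az":2.5,"claw":-1},{"tx":-1.9,"ty":20,"tz":0,"ax":0,"ay":0,"az":3.5,"claw":-1},{"tx":-1.9,"ty":20,"tz":0,"ax":0,"ay":0,"az":3.5,"claw":-1},{"tx":-1.9,"ty":20,"tz":0,"ax":0,"ay":0,"az":3.5,"claw":-1},{"tx":-1.9,"ty":25,"tz":0,"ax":0,"ay":0,"az":3.5,"claw":-1},{"tx":-1.9,"ty":25,"tz":0,"ax":0,"ay":0,"az":3.5,"claw":-1},{"tx":-1.9,"ty":25,"tz":0,"ax":0,"ay":0,"az":3.5,"claw":-1},{"tx":-1.9,"ty":25,"tz":0,"ax":0,"ay":0,"az":3.5,"claw":-1},{"tx":-1.9,"ty":20,"tz":0,"ax":0,"ay":0,"az":4,"claw":-1},{"tx":-1.9,"ty":15,"tz":0,"ax":0,"ay":0,"az":4,"claw":-1},{"tx":0,"ty":0,"tz":0,"ax":0,"ay":0,"az":0,"claw":-1},{"tx":0,"ty":0,"tz":0,"ax":0,"ay":0,"az":0,"claw":-1}]'

```text
time_s: 6.6
tcp_pos: [0.5541, 0.2127, 0.1243]
eef_rot: [179.9, -0.0, -60.3]
contact_force: [-0.6, -0.6, -1.9]
gripper_width: 0.0287
```

```bash
python3 - <<'E'
from h import *
c=cap('wrist','w3');s=r.get_state();print(s['tcp_pos'],s['eef_rot'],s['contact_force'],s['gripper_width'])
b=cap('scene');i=b['image'][120:280,330:550];a=c['image']
cv2.imwrite('pics/c3.png',np.vstack([a[:,0:640],cv2.resize(i,(275,200))[:, :].copy() if 0 else cv2.copyMakeBorder(cv2.resize(i,(275,200)),0,0,0,365,cv2.BORDER_CONSTANT)]))
E
```

```text
[0.55425079 0.21221376 0.12447092] [ 1.79903996e+02 -9.39751566e-03 -6.03043803e+01] [ 0.0750965  -0.52582219 -2.17431594] 0.02861867903808892
```

View pics/c3.png

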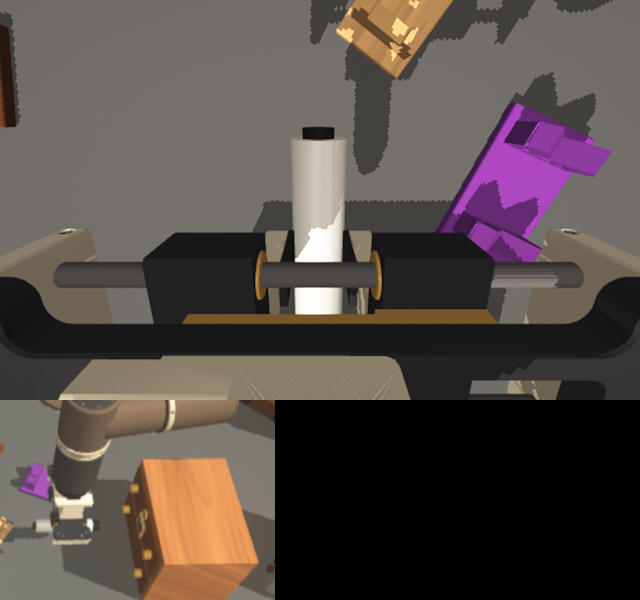

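The picture shows the scanner centred in the jaws with its stub at (318,132), and the scene inset shows the nose facing the tag side of the unit. I'll check level and axis from depth.

```bash
python3 - <<'E'
from h import *
c=ld('wrist');W=cloud(c);P=W[125:255,285:352].reshape(-1,3);P=P[(P[:,2]>.12)&(P[:,2]<.15)]
a=np.array([-.4954,.8687]);q=np.array([.8687,.4954]);C=np.array([.5542,.2124])
s=(P[:,:2]-C)@a;y=(P[:,:2]-C)@q
for k in np.arange(-.07,.0,.01):
    m=abs(s-k)<.005
    if m.sum()>5: print(k.round(3),m.sum(),'top z',np.percentile(P[m,2],95).round(4),'y mid',np.percentile(y[m],[3,97]).mean().round(4))
print('rear end s',np.percentile(s,1),s.min())
t=np.array([.462,.374]);print('tag rel',(t-C)@a,(t-C)@q)
# refine tag in scene
b=ld('scene');cv2.imwrite('pics/tag.png',cv2.resize(b['image'][195:245,415:475],None,fx=10,fy=10,interpolation=cv2.INTER_CUBIC))
E
```

```text
-0.07 500 top z 0.1388 y mid 0.0005
-0.06 1064 top z 0.1413 y mid 0.0005
-0.05 1003 top z 0.1412 y mid 0.0006
-0.04 951 top z 0.1411 y mid 0.0005
-0.03 889 top z 0.1411 y mid 0.0005
-0.02 844 top z 0.141 y mid 0.0005
-0.01 1084 top z 0.146 y mid 0.0008
0.0 490 top z 0.1412 y mid 0.0005
rear end s -0.07042394434729016 -0.07135161356206494
tag rel 0.1860578 -3.750000000001012e-05
```

View pics/tag.png

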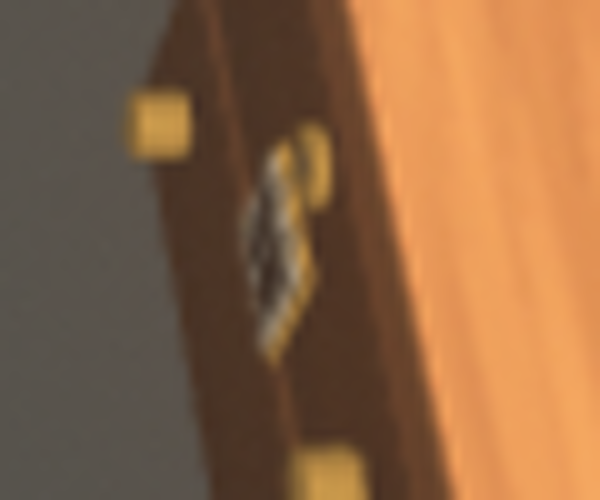

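The scanner is level (top 0.141 throughout) and the tag lies on its axis to within about 2 mm. The tag middle in the crop is at (273,250), as before. I'll hold still for two seconds.

Request:
step_arm --increments '[{"tx":0,"ty":0,"tz":0,"ax":0,"ay":0,"az":0,"claw":-1},{"tx":0,"ty":0,"tz":0,"ax":0,"ay":0,"az":0,"claw":-1},{"tx":0,"ty":0,"tz":0,"ax":0,"ay":0,"az":0,"claw":-1},{"tx":0,"ty":0,"tz":0,"ax":0,"ay":0,"az":0,"claw":-1},{"tx":0,"ty":0,"tz":0,"ax":0,"ay":0,"az":0,"claw":-1},{"tx":0,"ty":0,"tz":0,"ax":0,"ay":0,"az":0,"claw":-1},{"tx":0,"ty":0,"tz":0,"ax":0,"ay":0,"az":0,"claw":-1},{"tx":0,"ty":0,"tz":0,"ax":0,"ay":0,"az":0,"claw":-1},{"tx":0,"ty":0,"tz":0,"ax":0,"ay":0,"az":0,"claw":-1},{"tx":0,"ty":0,"tz":0,"ax":0,"ay":0,"az":0,"claw":-1},{"tx":0,"ty":0,"tz":0,"ax":0,"ay":0,"az":0,"claw":-1},{"tx":0,"ty":0,"tz":0,"ax":0,"ay":0,"az":0,"claw":-1}]'

```text
time_s: 7.9
tcp_pos: [0.5548, 0.2124, 0.1253]
eef_rot: [180.0, -0.0, -60.3]
contact_force: [-0.7, 0.6, -2.5]
gripper_width: 0.0289
```

Request:
step_arm --increments '[{"tx":0,"ty":0,"tz":0,"ax":0,"ay":0,"az":0,"claw":-1},{"tx":0,"ty":0,"tz":0,"ax":0,"ay":0,"az":0,"claw":-1},{"tx":0,"ty":0,"tz":0,"ax":0,"ay":0,"az":0,"claw":-1},{"tx":0,"ty":0,"tz":0,"ax":0,"ay":0,"az":0,"claw":-1},{"tx":0,"ty":0,"tz":0,"ax":0,"ay":0,"az":0,"claw":-1},{"tx":0,"ty":0,"tz":0,"ax":0,"ay":0,"az":0,"claw":-1},{"tx":0,"ty":0,"tz":0,"ax":0,"ay":0,"az":0,"claw":-1},{"tx":0,"ty":0,"tz":0,"ax":0,"ay":0,"az":0,"claw":-1}]'

```text
time_s: 8.7
tcp_pos: [0.5549, 0.2125, 0.1254]
eef_rot: [-180.0, -0.0, -60.3]
contact_force: [-0.5, 0.6, -1.7]
gripper_width: 0.0288
```

```bash
python3 - <<'E'
from h import *
c=ld('top');im=c['image'];cv2.imwrite('pics/v.png',cv2.resize(im[205:255,355:420],None,fx=10,fy=10,interpolation=cv2.INTER_CUBIC))
W=cloud(c);P=W[205:255,355:420].reshape(-1,3)
for z0,z1 in((.028,.07),(.045,.06)):
    Q=P[(P[:,2]>z0)&(P[:,2]<z1)];print(z0,len(Q),cv2.minAreaRect((Q[:,:2]*1e3).astype(np.float32)))
E
```

```text
0.028 327 ((531.1768188476562, -271.2007751464844), (71.933349609375, 120.98406219482422), 5.675477504730225)
0.045 162 ((530.9227294921875, -271.26531982421875), (69.02667236328125, 118.80371856689453), 6.096311092376709)
```

View pics/v.png

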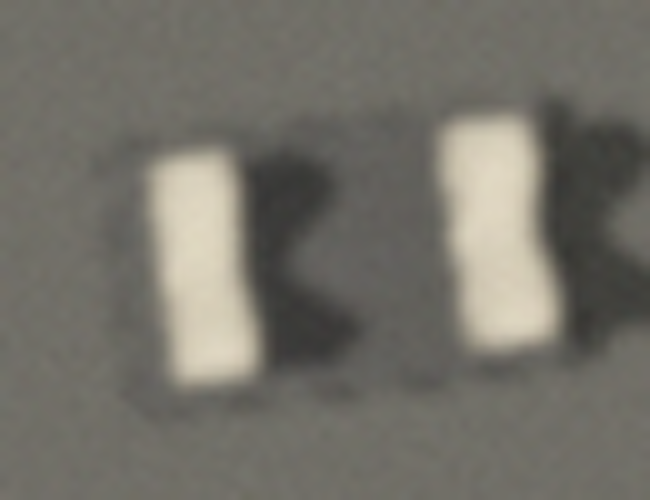

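The crop shows the two V-blocks centred at crop (205,265) and (500,230). That puts the seat at about (0.531, -0.271) with the V at yaw 95.7°. I'll carry the scanner there, stopping short for a wrist view of the V.

Request:
step_arm --increments '[{"tx":0,"ty":-15,"tz":20,"ax":0,"ay":0,"az":0,"claw":-1},{"tx":-2,"ty":-30,"tz":30,"ax":0,"ay":0,"az":-2.4,"claw":-1},{"tx":-2,"ty":-30,"tz":30,"ax":0,"ay":0,"az":-2.4,"claw":-1},{"tx":-2,"ty":-35,"tz":20,"ax":0,"ay":0,"az":-2.4,"claw":-1},{"tx":-2,"ty":-40,"tz":0,"ax":0,"ay":0,"az":-2.4,"claw":-1},{"tx":-2,"ty":-40,"tz":0,"ax":0,"ay":0,"az":-2.4,"claw":-1},{"tx":-2,"ty":-40,"tz":0,"ax":0,"ay":0,"az":-2.4,"claw":-1},{"tx":-2,"ty":-40,"tz":0,"ax":0,"ay":0,"az":-2.4,"claw":-1},{"tx":-2,"ty":-35,"tz":0,"ax":0,"ay":0,"az":-2.4,"claw":-1},{"tx":-2,"ty":-25,"tz":0,"ax":0,"ay":0,"az":-2.4,"claw":-1},{"tx":-2,"ty":-15,"tz":0,"ax":0,"ay":0,"az":-2.4,"claw":-1},{"tx":0,"ty":0,"tz":0,"ax":0,"ay":0,"az":0,"claw":-1}]'

```text
time_s: 9.9
tcp_pos: [0.5345, -0.134, 0.2253]
eef_rot: [180.0, -0.0, -84.5]
contact_force: [0.3, 0.1, -1.7]
gripper_width: 0.0289
```

Request:
step_arm --increments '[{"tx":0,"ty":0,"tz":0,"ax":0,"ay":0,"az":0,"claw":-1},{"tx":0,"ty":0,"tz":0,"ax":0,"ay":0,"az":0,"claw":-1},{"tx":0,"ty":0,"tz":0,"ax":0,"ay":0,"az":0,"claw":-1}]'

```text
time_s: 10.2
tcp_pos: [0.535, -0.1316, 0.2253]
eef_rot: [-180.0, 0.0, -84.2]
contact_force: [0.8, -0.3, -1.8]
gripper_width: 0.0288
```

```bash
python3 - <<'E'
from h import *
c=cap('wrist','w4');s=r.get_state();print(s['tcp_pos'],s['eef_rot'],s['contact_force'],s['gripper_width'])
E
```

```text
[ 0.53505652 -0.13171214  0.22537742] [-1.79994803e+02  3.50983273e-03 -8.41949428e+01] [-0.67060829 -0.03239926 -2.28144749] 0.028661348678252065
```

View pics/w4.png

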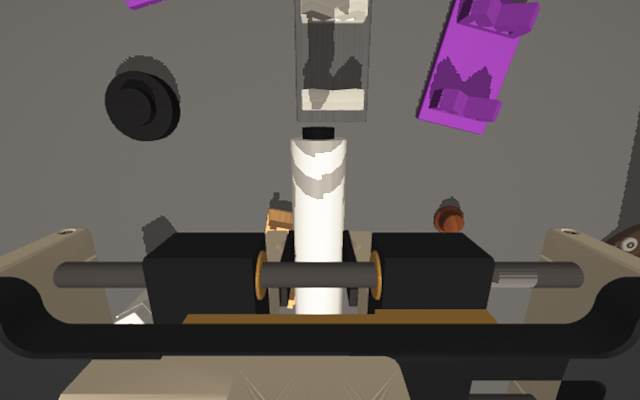

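The picture shows the V-block dead ahead of the held scanner, with the near block at (333,100) and the far block at (335,10). I'll fit its axis from depth in this close view.

```bash
python3 - <<'E'
from h import *
from scipy.optimize import least_squares
c=ld('wrist');W=cloud(c)
P=W[0:125,270:395].reshape(-1,3);P=P[np.isfinite(P[:,2])]
B=P[(P[:,2]>.006)&(P[:,2]<.07)&(abs(P[:,0]-.531)<.07)]
Q=B[(B[:,2]>.025)]
for s0,s1 in((-.05,.0),(-.1,-.05)): pass
C=np.array([.531,-.271])
def fr(X,p):
    th=p[0];a=np.array([np.cos(th),np.sin(th)]);q=np.array([-a[1],a[0]]);d=X[:,:2]-C
    return d@a,d@q-p[1]
F=Q[(Q[:,2]>.032)&(Q[:,2]<.0515)]
f=lambda p:np.abs(fr(F,p)[1])+.030+p[2]-F[:,2]
R=least_squares(f,[np.radians(95.7),0,0],loss='soft_l1',f_scale=.001);print(len(F),np.degrees(R.x[0]),R.x[1:],np.median(abs(R.fun)))
s,y=fr(F,R.x)
f1=abs(f(R.x))<.002;print('inl',f1.mean(),np.histogram(s[f1],20))
# xy of axis at seat along-estimate
s,y=fr(B,R.x);q=np.array([-np.sin(R.x[0]),np.cos(R.x[0])]);print('axis pt at s=0',C+q*R.x[1])
bl=B[:,2]>.032
print('blocks s',np.histogram(s[bl],np.arange(-.07,.09,.005)))
print('base s',np.percentile(s,[0,1,99,100]),'base y',np.percentile(y[~bl],[1,99]))
E
```

```text
1920 95.79731698723216 [-0.0021389  -0.00090347] 0.00168395973818237
inl 0.5677083333333334 (array([ 99, 204, 191,   0,   0,   0,   0,   0,   0,   0,   0,   0,   0,
         0,   0,   0, 127, 157, 157, 155]), array([-0.0602061 , -0.05455227, -0.04889844, -0.04324462, -0.03759079,
       -0.03193696, -0.02628313, -0.0206293 , -0.01497548, -0.00932165,
       -0.00366782,  0.00198601,  0.00763984,  0.01329366,  0.01894749,
        0.02460132,  0.03025515,  0.03590898,  0.0415628 ,  0.04721663,
        0.05287046]))
axis pt at s=0 [ 0.53312796 -0.27078395]
blocks s (array([  0,   2, 114, 330, 335, 293,   0,   0,   0,   0,   0,   0,   0,
         0,   0,   0,   0,   0,   0,   0, 188, 269, 258, 261, 173,   0,
         0,   0,   0,   0,   0]), array([-7.00000000e-02, -6.50000000e-02, -6.00000000e-02, -5.50000000e-02,
       -5.00000000e-02, -4.50000000e-02, -4.00000000e-02, -3.50000000e-02,
       -3.00000000e-02, -2.50000000e-02, -2.00000000e-02, -1.50000000e-02,
       -1.00000000e-02, -5.00000000e-03,  5.55111512e-17,  5.00000000e-03,
        1.00000000e-02,  1.50000000e-02,  2.00000000e-02,  2.50000000e-02,
        3.00000000e-02,  3.50000000e-02,  4.00000000e-02,  4.50000000e-02,
        5.00000000e-02,  5.50000000e-02,  6.00000000e-02,  6.50000000e-02,
        7.00000000e-02,  7.50000000e-02,  8.00000000e-02,  8.50000000e-02]))
base s [-0.06763941 -0.05954877  0.06670445  0.06801291] base y [-0.0441688   0.04418429]
```

```bash
python3 - <<'E'
from h import *
c=ld('wrist');W=cloud(c);T=np.array([.5350,-.1317])
th=np.radians(95.8);a=np.array([np.cos(th),np.sin(th)]);q=np.array([-a[1],a[0]])
P=W[122:258,280:356].reshape(-1,3);P=P[(P[:,2]>.215)&(P[:,2]<.246)]
s=(P[:,:2]-T)@a;y=(P[:,:2]-T)@q
for k in np.arange(-.075,-.01,.005):
    m=abs(s-k)<.0025
    if m.sum()>5: print(k.round(3),m.sum(),'z',np.percentile(P[m,2],95).round(4),'y',np.percentile(y[m],[3,97]).round(4),np.percentile(y[m],[3,97]).mean().round(4))
S=np.array([.5333,-.2745]);print('tcp->seat along',(S-T)@a,'across',(S-T)@q,'world',S-T)
E
```

```text
-0.07 251 z 0.236 y [-0.0089  0.007 ] -0.0009
-0.065 519 z 0.2423 y [-0.0147  0.0128] -0.0009
-0.06 524 z 0.2424 y [-0.0155  0.0136] -0.001
-0.055 526 z 0.2423 y [-0.0157  0.0132] -0.0013
-0.05 498 z 0.2425 y [-0.0158  0.0132] -0.0013
-0.045 486 z 0.2424 y [-0.0153  0.0134] -0.001
-0.04 469 z 0.2423 y [-0.0155  0.0135] -0.001
-0.035 468 z 0.2423 y [-0.0157  0.0137] -0.001
-0.03 453 z 0.2424 y [-0.0158  0.0132] -0.0013
-0.025 424 z 0.2422 y [-0.0152  0.0133] -0.001
-0.02 424 z 0.2423 y [-0.0154  0.0135] -0.001
-0.015 435 z 0.2422 y [-0.0163  0.0144] -0.001
tcp->seat along -0.14189716951553996 across 0.016122136442733692 world [-0.0017 -0.1428]
```

The held scanner is already parallel to the V. I'll move over the seat and come down to about 20 mm above bedding.

Request:
step_arm --increments '[{"tx":-0.8,"ty":-20,"tz":0,"ax":0,"ay":0,"az":0,"claw":-1},{"tx":-1,"ty":-35,"tz":0,"ax":0,"ay":0,"az":0,"claw":-1},{"tx":-1,"ty":-40,"tz":0,"ax":0,"ay":0,"az":0,"claw":-1},{"tx":0,"ty":-30,"tz":-10,"ax":0,"ay":0,"az":0,"claw":-1},{"tx":0,"ty":-18,"tz":-20,"ax":0,"ay":0,"az":0,"claw":-1},{"tx":0,"ty":0,"tz":-30,"ax":0,"ay":0,"az":0,"claw":-1},{"tx":0,"ty":0,"tz":-35,"ax":0,"ay":0,"az":0,"claw":-1},{"tx":0,"ty":0,"tz":-30,"ax":0,"ay":0,"az":0,"claw":-1},{"tx":0,"ty":0,"tz":-20,"ax":0,"ay":0,"az":0,"claw":-1},{"tx":0,"ty":0,"tz":-8,"ax":0,"ay":0,"az":0,"claw":-1},{"tx":0,"ty":0,"tz":0,"ax":0,"ay":0,"az":0,"claw":-1},{"tx":0,"ty":0,"tz":0,"ax":0,"ay":0,"az":0,"claw":-1}]'

```text
time_s: 11.45
tcp_pos: [0.533, -0.2756, 0.0734]
eef_rot: [-179.9, -0.0, -84.2]
contact_force: [0.0, 0.2, -2.6]
gripper_width: 0.0288
```

Request:
step_arm --increments '[{"tx":0,"ty":0,"tz":0,"ax":0,"ay":0,"az":0,"claw":-1},{"tx":0,"ty":0,"tz":0,"ax":0,"ay":0,"az":0,"claw":-1},{"tx":0,"ty":0,"tz":0,"ax":0,"ay":0,"az":0,"claw":-1}]'

```text
time_s: 11.75
tcp_pos: [0.5325, -0.2756, 0.0732]
eef_rot: [-179.9, -0.0, -84.3]
contact_force: [0.3, 0.7, -2.0]
gripper_width: 0.029
```

```bash
python3 - <<'E'
from h import *
c=cap('wrist','w5');s=r.get_state();print(s['tcp_pos'],s['eef_rot'],s['contact_force'],s['moment'])
W=cloud(c);T=s['tcp_pos'][:2]
th=np.radians(95.8);a=np.array([np.cos(th),np.sin(th)]);q=np.array([-a[1],a[0]])
P=W[:, 240:400].reshape(-1,3);P=P[np.isfinite(P[:,2])]
sa=(P[:,:2]-T)@a;y=(P[:,:2]-T)@q;z=P[:,2]
# far block visible?
m=(abs(y)<.05)&(sa>-.1)&(sa<-.03)
for k in np.arange(-.08,-.03,.004):
    k2=m&(abs(sa-k)<.002)
    b=k2&(z>.03)&(z<.062);b1=b&(abs(y)>.017)
    bs=k2&(z>.006)&(z<.02)
    print(k.round(3),b1.sum(),'blk y',np.percentile(y[b1],[1,99]).round(4) if b1.sum()>5 else '','base',np.percentile(y[bs],[1,99]).round(4) if bs.sum()>5 else '', 'sc', np.percentile(y[k2&(z>.075)],[3,97]).round(4) if (k2&(z>.075)).sum()>5 else '')
E
```

```text
[ 0.5323033  -0.27561812  0.07301812] [-1.79942727e+02 -1.63972110e-02 -8.42797623e+01] [ 0.13588026 -0.54240633 -2.08268898] [ 0.01880777 -0.0310726  -0.05141523]
-0.08 0 blk y  base  sc 
-0.076 0 blk y  base [-0.0445  0.0418] sc 
-0.072 0 blk y  base [-0.0446  0.0424] sc [-0.009   0.0071]
-0.068 0 blk y  base [-0.0452  0.0424] sc [-0.009  0.007]
-0.064 0 blk y  base [-0.0458  0.0425] sc [-0.0149  0.013 ]
-0.06 369 blk y [-0.0366  0.0337] base [-0.0455  0.0435] sc [-0.0155  0.0135]
-0.056 294 blk y [-0.0371  0.0345] base [-0.0458  0.0434] sc [-0.0157  0.0132]
-0.052 291 blk y [-0.0362  0.0335] base [-0.0462  0.0431] sc [-0.0158  0.0132]
-0.048 284 blk y [-0.0366  0.0337] base [-0.0465  0.0433] sc [-0.0153  0.0132]
-0.044 281 blk y [-0.0373  0.034 ] base [-0.0456  0.0437] sc [-0.0155  0.0133]
-0.04 172 blk y [-0.0359  0.0345] base [-0.046   0.0429] sc [-0.0248  0.0236]
-0.036 0 blk y  base [-0.0463  0.0432] sc [-0.022   0.0206]
-0.032 0 blk y  base [-0.0454  0.0433] sc [-0.0211  0.0196]
```

View pics/w5.png

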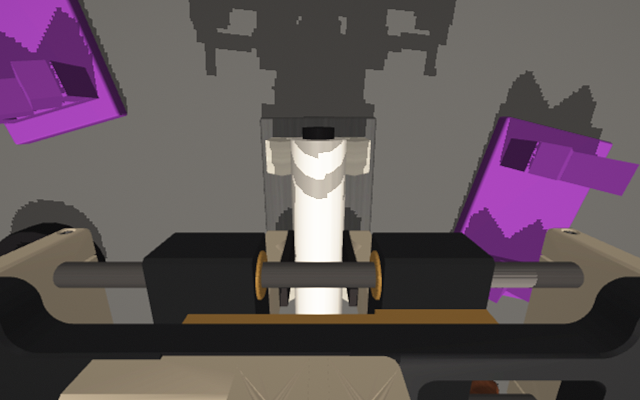

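The picture shows the scanner directly above the V. Depth puts its axis within about 0.2 mm across and about 1 mm along. I'll lower it slowly.

Request:
step_arm --increments '[{"tx":0,"ty":0,"tz":-6,"ax":0,"ay":0,"az":0,"claw":-1},{"tx":0,"ty":0,"tz":-6,"ax":0,"ay":0,"az":0,"claw":-1},{"tx":0,"ty":0,"tz":-4,"ax":0,"ay":0,"az":0,"claw":-1},{"tx":0,"ty":0,"tz":-2,"ax":0,"ay":0,"az":0,"claw":-1},{"tx":0,"ty":0,"tz":-1,"ax":0,"ay":0,"az":0,"claw":-1},{"tx":0,"ty":0,"tz":0,"ax":0,"ay":0,"az":0,"claw":-1},{"tx":0,"ty":0,"tz":0,"ax":0,"ay":0,"az":0,"claw":-1}]'

```text
time_s: 12.5
tcp_pos: [0.5321, -0.2756, 0.0535]
eef_rot: [-180.0, -0.0, -84.3]
contact_force: [-0.3, -0.8, -2.1]
gripper_width: 0.0294
```

Request:
step_arm --increments '[{"tx":0,"ty":0,"tz":-0.5,"ax":0,"ay":0,"az":0,"claw":-1},{"tx":0,"ty":0,"tz":0,"ax":0,"ay":0,"az":0,"claw":-1},{"tx":0,"ty":0,"tz":0,"ax":0,"ay":0,"az":0,"claw":-1}]'

```text
time_s: 12.8
tcp_pos: [0.5321, -0.2756, 0.0529]
eef_rot: [-180.0, -0.0, -84.3]
contact_force: [-0.1, 0.4, -1.7]
gripper_width: 0.0289
```

Request:
step_arm --increments '[{"tx":0,"ty":0,"tz":-0.5,"ax":0,"ay":0,"az":0,"claw":-1},{"tx":0,"ty":0,"tz":0,"ax":0,"ay":0,"az":0,"claw":-1},{"tx":0,"ty":0,"tz":0,"ax":0,"ay":0,"az":0,"claw":-1}]'

```text
time_s: 13.1
tcp_pos: [0.5324, -0.2756, 0.0526]
eef_rot: [-180.0, -0.0, -84.3]
contact_force: [0.2, 0.6, -1.1]
gripper_width: 0.0285
```

Request:
step_arm --increments '[{"tx":0,"ty":0,"tz":-0.4,"ax":0,"ay":0,"az":0,"claw":-1},{"tx":0,"ty":0,"tz":0,"ax":0,"ay":0,"az":0,"claw":-1},{"tx":0,"ty":0,"tz":0,"ax":0,"ay":0,"az":0,"claw":-1}]'

```text
time_s: 13.4
tcp_pos: [0.5326, -0.2756, 0.0523]
eef_rot: [-179.9, -0.0, -84.3]
contact_force: [1.6, 1.2, 1.0]
gripper_width: 0.0288
```

Contact has begun. There is a slight sideways push to +x, so I'll follow it as I press.

Request:
step_arm --increments '[{"tx":0.3,"ty":0,"tz":-0.4,"ax":0,"ay":0,"az":0,"claw":-1},{"tx":0,"ty":0,"tz":0,"ax":0,"ay":0,"az":0,"claw":-1},{"tx":0,"ty":0,"tz":0,"ax":0,"ay":0,"az":0,"claw":-1}]'

```text
time_s: 13.7
tcp_pos: [0.5328, -0.2756, 0.0521]
eef_rot: [-180.0, -0.0, -84.3]
contact_force: [1.6, 1.0, 5.5]
gripper_width: 0.029
```

Request:
step_arm --increments '[{"tx":0,"ty":0,"tz":-0.4,"ax":0,"ay":0,"az":0,"claw":-1},{"tx":0,"ty":0,"tz":0,"ax":0,"ay":0,"az":0,"claw":-1},{"tx":0,"ty":0,"tz":0,"ax":0,"ay":0,"az":0,"claw":-1}]'

```text
time_s: 14.0
tcp_pos: [0.5328, -0.2757, 0.052]
eef_rot: [-179.9, -0.0, -84.3]
contact_force: [0.3, 1.8, 8.8]
gripper_width: 0.0287
```

Request:
step_arm --increments '[{"tx":0,"ty":0,"tz":-0.4,"ax":0,"ay":0,"az":0,"claw":-1},{"tx":0,"ty":0,"tz":-0.3,"ax":0,"ay":0,"az":0,"claw":-1},{"tx":0,"ty":0,"tz":0,"ax":0,"ay":0,"az":0,"claw":-1},{"tx":0,"ty":0,"tz":0,"ax":0,"ay":0,"az":0,"claw":-1},{"tx":0,"ty":0,"tz":0,"ax":0,"ay":0,"az":0,"claw":-1}]'

```text
time_s: 14.5
tcp_pos: [0.5328, -0.2757, 0.0519]
eef_rot: [-179.9, -0.0, -84.2]
contact_force: [-1.9, 3.2, 13.5]
gripper_width: 0.0291
```

Request:
step_arm --increments '[{"tx":0,"ty":0,"tz":-0.3,"ax":0,"ay":0,"az":0,"claw":-1},{"tx":0,"ty":0,"tz":0,"ax":0,"ay":0,"az":0,"claw":-1},{"tx":0,"ty":0,"tz":0,"ax":0,"ay":0,"az":0,"claw":-1},{"tx":0,"ty":0,"tz":0,"ax":0,"ay":0,"az":0,"claw":-1}]'

```text
time_s: 14.9
tcp_pos: [0.5328, -0.2757, 0.0519]
eef_rot: [-179.9, -0.0, -84.2]
contact_force: [-2.8, 4.4, 15.8]
gripper_width: 0.029
```

```bash
python3 - <<'E'
from h import *
c=cap('wrist','w6');s=r.get_state();print(s['tcp_pos'],s['eef_rot'],s['contact_force'],s['moment'])
W=cloud(c);T=s['tcp_pos'][:2]
th=np.radians(95.8);a=np.array([np.cos(th),np.sin(th)]);q=np.array([-a[1],a[0]])
P=W[:, 240:400].reshape(-1,3);P=P[np.isfinite(P[:,2])]
sa=(P[:,:2]-T)@a;y=(P[:,:2]-T)@q;z=P[:,2]
for k in np.arange(-.07,-.015,.008):
    m=(abs(sa-k)<.003)&(abs(y)<.05);b=m&(z>.045)&(z<.058)&(abs(y)>.019);c_=m&(abs(y)<.014)&(z>.04)
    print(k.round(3),'blk',np.percentile(y[b],[1,99]).round(4) if b.sum()>20 else '','top z',np.percentile(z[c_],95).round(4) if c_.sum()>5 else '','blk top z',np.percentile(z[b],90).round(4) if b.sum()>20 else '')
E
```

```text
[ 0.53285934 -0.27568649  0.05190815] [-1.79926298e+02 -4.78976112e-02 -8.42416837e+01] [-3.00826891  3.54140911 15.95770757] [ 1.33742742  1.00633448 -0.03285389]
-0.07 blk  top z 0.0623 blk top z 
-0.062 blk [-0.0339  0.0316] top z 0.0689 blk top z 0.0534
-0.054 blk [-0.0335  0.032 ] top z 0.0688 blk top z 0.0537
-0.046 blk [-0.0335  0.0318] top z 0.069 blk top z 0.0536
-0.038 blk [-0.0332  0.0313] top z 0.0689 blk top z 0.0535
-0.03 blk  top z 0.1749 blk top z 
-0.022 blk  top z 0.1518 blk top z
```

It is bedded, with the axis at about 0.0529. I'll relieve the small side forces and finish the push to about 20 N.

Request:
step_arm --increments '[{"tx":-0.3,"ty":0.4,"tz":-0.3,"ax":0,"ay":0,"az":0,"claw":-1},{"tx":0,"ty":0,"tz":0,"ax":0,"ay":0,"az":0,"claw":-1},{"tx":0,"ty":0,"tz":0,"ax":0,"ay":0,"az":0,"claw":-1},{"tx":0,"ty":0,"tz":0,"ax":0,"ay":0,"az":0,"claw":-1},{"tx":0,"ty":0,"tz":0,"ax":0,"ay":0,"az":0,"claw":-1}]'

```text
time_s: 15.45
tcp_pos: [0.5328, -0.2757, 0.0519]
eef_rot: [-179.9, -0.1, -84.2]
contact_force: [-2.2, 2.0, 15.4]
gripper_width: 0.029
```

Request:
step_arm --increments '[{"tx":-0.3,"ty":0.3,"tz":-0.3,"ax":0,"ay":0,"az":0,"claw":-1},{"tx":0,"ty":0,"tz":0,"ax":0,"ay":0,"az":0,"claw":-1},{"tx":0,"ty":0,"tz":0,"ax":0,"ay":0,"az":0,"claw":-1},{"tx":0,"ty":0,"tz":0,"ax":0,"ay":0,"az":0,"claw":-1},{"tx":0,"ty":0,"tz":0,"ax":0,"ay":0,"az":0,"claw":-1}]'

```text
time_s: 15.95
tcp_pos: [0.5328, -0.2756, 0.0519]
eef_rot: [-179.9, -0.1, -84.2]
contact_force: [-3.0, 1.4, 17.7]
gripper_width: 0.0288
```

Request:
step_arm --increments '[{"tx":-0.3,"ty":0,"tz":-0.1,"ax":0,"ay":0,"az":0,"claw":-1},{"tx":0,"ty":0,"tz":0,"ax":0,"ay":0,"az":0,"claw":-1},{"tx":0,"ty":0,"tz":0,"ax":0,"ay":0,"az":0,"claw":-1},{"tx":0,"ty":0,"tz":0,"ax":0,"ay":0,"az":0,"claw":-1},{"tx":0,"ty":0,"tz":0,"ax":0,"ay":0,"az":0,"claw":-1},{"tx":0,"ty":0,"tz":0,"ax":0,"ay":0,"az":0,"claw":-1}]'

```text
time_s: 16.55
tcp_pos: [0.5328, -0.2757, 0.0519]
eef_rot: [-179.8, -0.1, -84.2]
contact_force: [-1.4, 0.6, 17.3]
gripper_width: 0.0292
```

```bash
python3 - <<'E'
from h import *
# bystanders vs start (top view), then state
o=ld('top');c=cap('top')
for n,(u,v) in dict(magnet=(362,161),shield=(281,163),knob=(331,290),spike=(463,222)).items():
    w=40 if n=='spike' else 22
    f=lambda k:cv2.cvtColor(k['image'][v-w:v+w,u-w:u+w],cv2.COLOR_BGR2GRAY).astype(np.float32)
    print(n,np.round(cv2.phaseCorrelate(f(o),f(c)),2))
s=r.get_state();print(s['tcp_pos'],s['contact_force'],s['moment'],np.abs(s['qd']).max(),s['gripper_width'])
E
```

```text
Traceback (most recent call last):
ValueError: setting an array element with a sequence. The requested array has an inhomogeneous shape after 1 dimensions. The detected shape was (2,) + inhomogeneous part.
```

```bash
python3 - <<'E'
from h import *
s=r.get_state();print(s['tcp_pos'],s['contact_force'],s['moment'],np.abs(s['qd']).max(),s['gripper_width'])
print(r.close_job())
E
```

```text
[ 0.53283458 -0.27563619  0.05187293] [-2.83273473  0.8670558  17.58730466] [ 0.40262262  0.76780651 -0.08694054] 0.12318481426008455 0.029256352720581094
the job is handed in; nothing more can be done
None
```

The scanner was aimed at the tag, then laid and pressed in the steel V-blocks. I handed the job in at about 16.6 s, with the robot still gripping it (40 N set) and pressing down. No verdict was reported.

- **Tag reading:** I held the scanner level for over 2 s. Its top was at 0.141 m along the whole visible length. The nose was about 100 mm from the tag and the axis within about 2 mm of its middle.
- **Seating:** Depth put the axis 52.9 mm above the bench (53 mm is fully seated). Just before lowering, it was about 0.2 mm off across the V, about 1 mm off along it, and parallel within the measurement. I did not measure the along-V and angle figures again after bedding.
- **Push:** The last reading was 17.6 N upward on the tool. With the roughly 2 N scanner weight that makes about 19.7 N on the V. A side force of about 3 N remained, which I estimate splits the faces at about 16 N and 12 N, ignoring friction.
- **Check that failed:** My picture comparison of the magnet, shield, knob and spike stopped on a script error and I did not repeat it. The planned path kept clear of all four, and no unexpected contact force showed in the readings I took.

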